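# Unload the heated bracket mould

### The arm

A 7-joint arm with a two-finger parallel gripper is mounted at the origin on the work surface. World frame = base frame: x ahead of the robot, y to its left, z up, the work surface at z = 0. Lengths are in m, angles in rad, forces in N, time in s.
With the tool pointing down it reaches from about 0.4 to 0.85 m from the base axis. Payload 10.4 kg.
Tool frame: the origin (TCP) lies at the very end of the fingers, on their centre line; the grasp point (between the pads) lies 19 mm behind it; z points along the fingers, y is the line along which they close (so a half turn about z gives the same grasp; the last joint's range is limited). The gripper opens to 85 mm and grips with 20 to 120 N. Pads are 22 mm wide; open, the fingers measure 114 mm over their backs; the gripper's body (76 mm by 85 mm) begins 54 mm behind the grasp point. The pads swing forward as they close: fully open they stand 13 mm farther back than shut.
Start: joints at [1.234, 0.332, -0.065, 1.46, 0.022, 1.35, -0.088], TCP at [0.193, -0.594, 0.231] pointing down, gripper open.
Joint ranges: [-2.6, 2.6], [-0.5, 2.12], [-1.47, 1.34], [0.16, 2.42], [-1.27, 4.41], [0.06, 2.06], [-2.6, 2.6]. Speed limits (rad/s): [2.22, 2.22, 2.79, 2.79, 3.14, 3.14, 3.14].

### API

Orientations are given as a unit quaternion [x, y, z, w].
In Python, from workcell import * gives the robot as it stands.
- The arm moves only by the tool step_arm, never from a script. Its argument "commands" is one flat list of numbers, 7 for each row, row after row: the finger opening in mm, from 0 to 85.4, then the shift along the world's x, y, z as a fraction of full scale, then the turn, a rotation vector about the world's x, y, z as a fraction of full scale. A call has exactly 10 rows; each row is the pose to reach, as a shift and turn from the pose commanded when the call began, turning the shorter way round; what a row does not reach only later rows make up. Full scale, the value 1, is 0.6 m for a shift and pi rad for a turn. A row lasts 1/8 s, in which the tool goes at most 62.5 mm and 10.7 degrees, less where a joint would pass 70% of its speed; a pose out of reach is approached as far as the arm can. A call with a number of a shift or a turn outside -1 to 1 is refused whole. A call with a gripper value outside its range is refused whole. The fingers move at their own pace and stop on an object; "squeeze" is the grip in N (left out, the last holds). Time passes only in rows, so rows that repeat a pose let the fingers close, or fill a call up. It gives the time, the measured TCP pose, the force, the opening and the grip force at its end, in the units of the state.
- get_obs(): the state, without advancing time (a new reading comes with each control period).
- camera(name): name is "side" or "top" or "wrist"; returns the picture (400x640x3 uint8, red, green, blue); there is no depth.
- camera_params(name): a dict with "mtx" (3x3 intrinsics, pixels), "extrinsics" (4x4, takes a point from world to camera coordinates); the wrist camera has in their place "tool_from_camera" (4x4, takes a point from camera to tool coordinates, whose origin is the TCP and whose axes are the flange's). Camera axes: x right, y down, z forward; pixel columns grow to the right and rows downward; lengths in m; the calibration is good to about 2 mm. A picture is of the moment at which its call begins: read the wrist's pose just before it. camera_params takes no time and is no camera call.
- hand_in(): hands the job in; it is judged then, once.
The state is a dict: "clock": time; "joint_pos": joint angles; "joint_velocities": joint speeds; "tau": joint torques, N m; "position": TCP position; "ee_rot": TCP orientation; "ft_force": force on the tool from outside, world axes, zero at the start; "torque": the same for the moment, N m; "grip_width": opening from 0.0 (shut) to 1.0 (fully open); "grasp_force": force on a finger pad.
Only numpy, scipy, OpenCV 4.12 (cv2) and the standard library are available. Lean on these libraries where they do the work, as an engineer would, in place of code of your own. Each camera call takes 0.05 s, during which the arm holds its last target. There are 200 camera calls.

### The job

Switch the mould's heater off at the isolator, take the clear guard off the mould and park it flat on the black rubber mat, then lift every finished bracket out of the mould and stand it on its base plate inside the grey tray. Then lay the guard squarely back on the mould's rails and switch the heater on again; the heater must be off whenever the guard is off the mould, and the other things on the bench are to be left alone.

Things in the scene. Friction and masses are not known exactly. Their poses are not given: they have to be found in the camera images.
- mould_face (a point): centre of the top face (50 mm above the bench) of the fixed aluminium mould, 164 (x) x 165 (y) mm, turned up to 13 degrees, on a dark platen 176 x 178 mm. Four square open cavities 55 x 55 mm, 12 mm deep, centred at x +-33, y +-40 mm. Two rails 12 mm wide along y at x +-74 mm stand 34 mm above the face: the guard rests on them. z up.
- bracket1_mid (a point): Moulded bracket 1 (may be absent; all alike, 80 g, bottom-heavy, 38 mm tall): steel base 52 x 52 x 8 mm, brown lug in its middle 26 (x) x 12 (y) x 30 mm high. Point: on its axis (z up), 19 mm above its underside. Starts loose in a mould cavity, 1.5 mm play all round, lug along the mould's x and 26 mm above the mould face: lift it straight up by the lug.
- bracket2_mid (a point): Moulded bracket 2 (may be absent; all alike, 80 g, bottom-heavy, 38 mm tall): steel base 52 x 52 x 8 mm, brown lug in its middle 26 (x) x 12 (y) x 30 mm high. Point: on its axis (z up), 19 mm above its underside. Starts loose in a mould cavity, 1.5 mm play all round, lug along the mould's x and 26 mm above the mould face: lift it straight up by the lug.
- bracket3_mid (a point): Moulded bracket 3 (may be absent; all alike, 80 g, bottom-heavy, 38 mm tall): steel base 52 x 52 x 8 mm, brown lug in its middle 26 (x) x 12 (y) x 30 mm high. Point: on its axis (z up), 19 mm above its underside. Starts loose in a mould cavity, 1.5 mm play all round, lug along the mould's x and 26 mm above the mould face: lift it straight up by the lug.
- bracket4_mid (a point): Moulded bracket 4 (may be absent; all alike, 80 g, bottom-heavy, 38 mm tall): steel base 52 x 52 x 8 mm, brown lug in its middle 26 (x) x 12 (y) x 30 mm high. Point: on its axis (z up), 19 mm above its underside. Starts loose in a mould cavity, 1.5 mm play all round, lug along the mould's x and 26 mm above the mould face: lift it straight up by the lug.
- guard_handle (a point): grip point of the guard: a loose clear plate 230 (x) x 165 (y) x 5 mm, 0.28 kg, with a black bar handle on its middle, 70 mm (x) long, 14 mm (y) thick. Handle top 35 mm, this point 20 mm above the plate's underside, on the centre. Starts centred on the mould's rails, its x along the mould's x; there this point is 54 mm above the mould face.
- tray_in (a point): centre of the inner floor of the grey unload tray: fixed, 200 x 200 mm outside, rim only 16 mm above the bench, walls 6 mm thick, so the inner floor is 188 x 188 mm. x and y run along its sides, z up.
- mat_top (a point): centre of the top of the black rubber mat where the guard is parked: fixed flat mat 250 mm (x) x 185 mm (y), 3 mm thick, on the bench.
- isolator_pivot (a point): pivot of the heater isolator's handle, on the middle of the top of a fixed grey box 85 (x) x 90 (y) x 80 mm high; this point is 85 mm above the bench. The handle swings in the plane of this point's y and z; z is up.
- isolator_knob (a point): centre of the isolator handle's black knob (a bar 26 mm long along the pivot line, 22 mm thick), 70 mm from the pivot on a 10 mm thick steel stem. It swings sideways.
- isolator (a joint): isolator handle angle, rad: -0.6 = ON (leans to the pivot point's +y, at its stop), 0 = upright, +0.6 = OFF (leans to its -y, at its stop). Over-centre: pushed sideways (1 to 2 N) past upright it falls to the stop on that side and stays.
- glue: white round jar of glue, 64 mm across and 130 mm tall; not part of the job, leave it alone. Origin at its underside.
- sanding_block: cork sanding block 75 x 42 x 30 mm; not part of the job, leave it alone. Origin at its underside.
- pencil: red carpenter's pencil 150 mm long, 9 mm wide, 6 mm thick; not part of the job, leave it alone. Origin at its underside.
- offcut: light wood offcut 110 x 50 x 22 mm; not part of the job, leave it alone. Origin at its underside.
- square: carpenter's square with a 120 mm wooden stock and a 160 mm steel blade; not part of the job, leave it alone. Origin at its underside.
- driver: screwdriver with a grip; not part of the job, leave it alone. Origin at its underside.
- clamp: steel bar clamp about 260 mm long with a red handle; not part of the job, leave it alone. Origin at its underside.
Things that resemble listed ones, but are neither listed nor needed, are in the scene too. What is shaped like the part that bears isolator_pivot but orange or purple is not meant.

How it is judged:
On the way, in this order (a step that is already met when the one before it is completed fails the run):
1. the heater is switched off (value of joint isolator above 0.4 rad), for 0.2 s.
2. the guard lies flat on the rubber mat, heater off (horizontal distance between guard_handle and mat_top below 0.05 m and angle between guard_handle's own z axis and vertical below 0.06 rad and z of guard_handle in the frame of mat_top between 0.012 and 0.027 m and value of joint isolator above 0.4 rad), for 0.3 s.
3. every bracket stands in the tray, heater off, guard away from the mould (x of bracket1_mid in the frame of tray_in between -0.08 and 0.08 m and y of bracket1_mid in the frame of tray_in between -0.08 and 0.08 m and z of bracket1_mid in the frame of tray_in between 0.01 and 0.026 m and angle between each of bracket1_mid, bracket2_mid, bracket3_mid, bracket4_mid's own z axis and vertical below 0.2 rad and x of bracket2_mid in the frame of tray_in between -0.08 and 0.08 m and y of bracket2_mid in the frame of tray_in between -0.08 and 0.08 m and z of bracket2_mid in the frame of tray_in between 0.01 and 0.026 m and x of bracket3_mid in the frame of tray_in between -0.08 and 0.08 m and y of bracket3_mid in the frame of tray_in between -0.08 and 0.08 m and z of bracket3_mid in the frame of tray_in between 0.01 and 0.026 m and x of bracket4_mid in the frame of tray_in between -0.08 and 0.08 m and y of bracket4_mid in the frame of tray_in between -0.08 and 0.08 m and z of bracket4_mid in the frame of tray_in between 0.01 and 0.026 m and value of joint isolator above 0.4 rad and horizontal distance between guard_handle and mould_face above 0.15 m), for 0.3 s.
4. the guard lies squarely on the mould's rails, heater still off (horizontal distance between guard_handle and mould_face below 0.018 m and angle between the x axis of guard_handle and the x axis of mould_face, either way round below 0.17 rad and angle between guard_handle's own z axis and vertical below 0.06 rad and z of guard_handle in the frame of mould_face between 0.048 and 0.06 m and value of joint isolator above 0.4 rad), for 0.3 s.
5. the heater is switched on (value of joint isolator below -0.4 rad), for 0.2 s.
At the end, for the whole second after the job is handed in: every bracket present stands upright (within 0.2 rad) on the tray's floor, its centre at least 14 mm inside the inner walls; the guard rests flat on both rails, centred on the mould within 18 mm and square within 0.17 rad; the isolator is on (below -0.4 rad) (x of bracket1_mid in the frame of tray_in between -0.08 and 0.08 m and y of bracket1_mid in the frame of tray_in between -0.08 and 0.08 m and z of bracket1_mid in the frame of tray_in between 0.01 and 0.026 m and angle between each of bracket1_mid, bracket2_mid, bracket3_mid, bracket4_mid's own z axis and vertical below 0.2 rad and x of bracket2_mid in the frame of tray_in between -0.08 and 0.08 m and y of bracket2_mid in the frame of tray_in between -0.08 and 0.08 m and z of bracket2_mid in the frame of tray_in between 0.01 and 0.026 m and x of bracket3_mid in the frame of tray_in between -0.08 and 0.08 m and y of bracket3_mid in the frame of tray_in between -0.08 and 0.08 m and z of bracket3_mid in the frame of tray_in between 0.01 and 0.026 m and x of bracket4_mid in the frame of tray_in between -0.08 and 0.08 m and y of bracket4_mid in the frame of tray_in between -0.08 and 0.08 m and z of bracket4_mid in the frame of tray_in between 0.01 and 0.026 m and horizontal distance between guard_handle and mould_face below 0.018 m and angle between the x axis of guard_handle and the x axis of mould_face, either way round below 0.17 rad and angle between guard_handle's own z axis and vertical below 0.06 rad and z of guard_handle in the frame of mould_face between 0.048 and 0.06 m and value of joint isolator below -0.4 rad); the robot touches nothing.
It fails at once if the heater is on while the guard is off the mould (value of joint isolator below -0.4 rad and horizontal distance between guard_handle and mould_face above 0.1 m).
It fails at once if a bystander is pushed aside by more than 30 mm (distance of any of glue, sanding_block, pencil, offcut, square, driver, clamp from where it was at the start of the episode above 0.03 m).
Of bracket1, bracket2, bracket3, bracket4 only 2 to 4 are there at a start; the rules pass over those that are not, and their reading is None.
At some moment in a run one of guard, bracket1, bracket2, bracket3, bracket4 may be knocked a few centimetres aside while the robot is not near it.
Once in a run the grip may slacken for a moment while it holds something.
It also fails if it takes over 210 s, if anything falls off the work surface, if the arm or the gripper's body presses on something with over 40 N, if the wrist force passes 120 N, or if a joint passes its speed limit or range.

## Working session

There is one attempt and no reset: what is moved stays moved. The work goes in short steps, Python scripts to look and compute and a tool call to move; the robot and the scene stay as the last step left them, time stands still between calls to the robot, and variables do not carry over. Pictures are saved under pics/ and viewed, at most 14 in all, crops included, and the job is handed in when it is done.

Besides the shell and the picture viewer there is one more tool, called after ">>>" as name(argument=value, ...) on one line, values as JSON. step_arm: Moves the arm, as the interface text tells. Its arguments: {"type":"object","properties":{"commands":{"type":"array","items":{"type":"number"}},"squeeze":{"type":"number"}},"required":["commands"]}

```bash
mkdir -p pics; ls; python3 - <<'E'
from workcell import *
import cv2
o=get_obs(); print(o)
for n in ("top","side"):
    cv2.imwrite(f"pics/{n}0.png",camera(n)[:,:,::-1]); p=camera_params(n); print(n,p)
print(camera_params("wrist"))
E
```

```text
pics
{'clock': 0.0, 'joint_pos': array([ 1.23440036,  0.33285766, -0.0647128 ,  1.46093714,  0.02162534,
        1.3498986 , -0.08848202]), 'joint_velocities': array([-0.00123637,  0.00067145, -0.00048914, -0.00030979,  0.00133959,
        0.00079476,  0.00081512]), 'tau': array([ 5.28237490e-05, -6.25457954e+01,  4.90501081e-02, -3.91609454e+01,
        1.62759831e-02,  9.77545656e-03, -4.62634023e-05]), 'position': array([ 0.19279879, -0.59412779,  0.23052684]), 'ee_rot': array([ 9.87712079e-01,  1.56282937e-01, -1.51948114e-04, -6.85489718e-04]), 'ft_force': array([-0.22195389,  0.0823268 ,  0.9003588 ]), 'torque': array([ 0.01941243, -0.01715439,  0.0078783 ]), 'grasp_force': 0.0, 'grip_width': 1.001541151003084}
top {'mtx': array([[433.14900587,   0.        , 317.00787021],
       [  0.        , 433.14900587, 200.88301754],
       [  0.        ,   0.        ,   1.        ]]), 'extrinsics': array([[-0.12034424, -0.99272233, -0.00443284, -0.00956438],
       [-0.96708469,  0.11824238, -0.22531297,  0.51703048],
       [ 0.22419737, -0.02282819, -0.97427635,  1.30473095],
       [ 
[... 306 characters left out ...]
0.19519326, -0.54130546, -0.81785572,  0.17689429],
       [ 0.24461353,  0.78067347, -0.57507665,  1.52795378],
       [ 0.        ,  0.        ,  0.        ,  1.        ]])}
{'mtx': array([[345.19600598,   0.        , 319.26450788],
       [  0.        , 345.19600598, 197.30191441],
       [  0.        ,   0.        ,   1.        ]]), 'tool_from_camera': array([[-4.06348315e-04, -9.50100300e-01, -3.11944315e-01,
         7.97524081e-02],
       [ 9.99999664e-01, -6.07989696e-04,  5.49146133e-04,
        -1.59714433e-03],
       [-7.11402834e-04, -3.11943987e-01,  9.50100228e-01,
        -1.42645095e-01],
       [ 0.00000000e+00,  0.00000000e+00,  0.00000000e+00,
         1.00000000e+00]])}
```

View pics/top0.png

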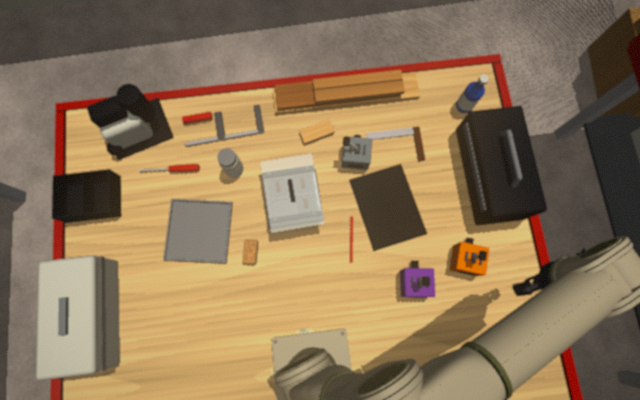

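View pics/side0.png

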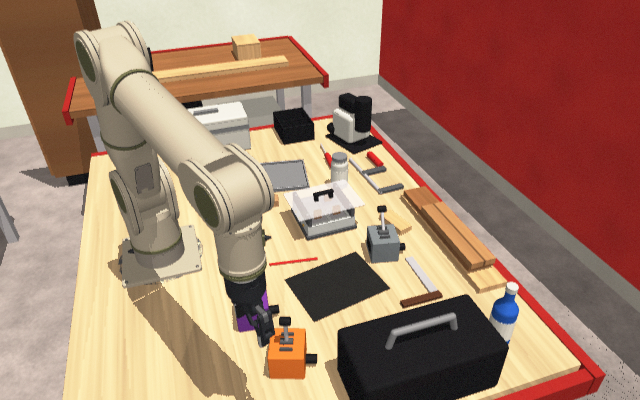

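The top view shows the guard on the mould (290,190), the mat (388,207) and the tray (199,231). Three things could be the isolator: grey (356,152), orange (472,258) and purple (418,282). The description says grey, so I'll check it in a close crop.

```bash
cat > h.py <<'E'
import numpy as np, cv2
from scipy.spatial.transform import Rotation as R
from workcell import *
def ray(name,uv,obs=None):
    p=camera_params(name); K=p["mtx"]
    d=np.linalg.inv(K)@np.array([uv[0],uv[1],1.])
    if name=="wrist":
        Tc=p["tool_from_camera"]; Rt=R.from_quat(obs["ee_rot"]).as_matrix()
        return Rt@Tc[:3,3]+obs["position"], Rt@Tc[:3,:3]@d
    E=p["extrinsics"]; return -E[:3,:3].T@E[:3,3], E[:3,:3].T@d
def onplane(name,uv,z,obs=None):
    o,d=ray(name,uv,obs); return o+d*(z-o[2])/d[2]
def tri(rays):
    A=np.zeros((3,3));b=np.zeros(3)
    for o,d in rays:
        d=d/np.linalg.norm(d);M=np.eye(3)-np.outer(d,d);A+=M;b+=M@o
    x=np.linalg.solve(A,b); return x,[float(np.linalg.norm(np.cross(x-o,d/np.linalg.norm(d)))) for o,d in rays]
def rect(mask):
    c=max(cv2.findContours(mask.astype(np.uint8),cv2.RETR_EXTERNAL,cv2.CHAIN_APPROX_NONE)[0],key=cv2.contourArea)
    return c
E
python3 - <<'E'
from h import *
t=cv2.imread("pics/top0.png");s=cv2.imread("pics/side0.png")
a=cv2.resize(t[120:250,245:440],(780,520),interpolation=cv2.INTER_CUBIC)
b=cv2.resize(s[170:275,270:420],(786,550),interpolation=cv2.INTER_CUBIC)
cv2.imwrite("pics/ct.png",a);cv2.imwrite("pics/cs.png",b)
for nm,uv,z in [("tray",(199,231),.0),("mat",(388,207),.003),("guardh",(290.5,190),.119),("iso",(356,148),.08),("glue",(230,163),.1),("orange",(472,258),.08)]:
    print(nm,onplane("top",uv,z).round(3))
# mat corners & tray corners
hsv=cv2.cvtColor(t,cv2.COLOR_BGR2HSV)
m=(hsv[...,2]<75).astype(np.uint8);m[:, :340]=0;m[:,440:]=0;m[:155]=0;m[260:]=0
for nm,mm,z in [("mat",m,.003),("tray",((hsv[...,1]<60)&(hsv[...,2]<190)).astype(np.uint8),.016)]:
    if nm=="tray": mm[:,:150]=0;mm[:,245:]=0;mm[:195]=0;mm[275:]=0
    c=rect(mm).reshape(-1,2)
    w=np.array([onplane("top",p,z)[:2] for p in c])*1000
    r=cv2.minAreaRect(w.astype(np.float32)); print(nm,r, cv2.boxPoints(r))
E
```

```text
tray [0.473 0.318 0.   ]
mat [ 0.476 -0.301  0.003]
guardh [0.542 0.005 0.119]
iso [ 0.664 -0.216  0.08 ]
glue [0.656 0.184 0.1  ]
orange [ 0.276 -0.512  0.08 ]
mat ((479.6058349609375, -298.990234375), (238.9668731689453, 174.2319793701172), 10.556503295898438) [[ 346.1846  -235.23868]
 [ 378.10477 -406.52176]
 [ 613.0271  -362.7418 ]
 [ 581.10693 -191.45871]]
tray ((472.56500244140625, 317.1164245605469), (196.50540161132812, 195.0946502685547), 80.0822982788086) [[359.553   237.1329 ]
 [551.7322  203.5311 ]
 [585.577   397.09995]
 [393.39783 430.70175]]
```

View pics/ct.png

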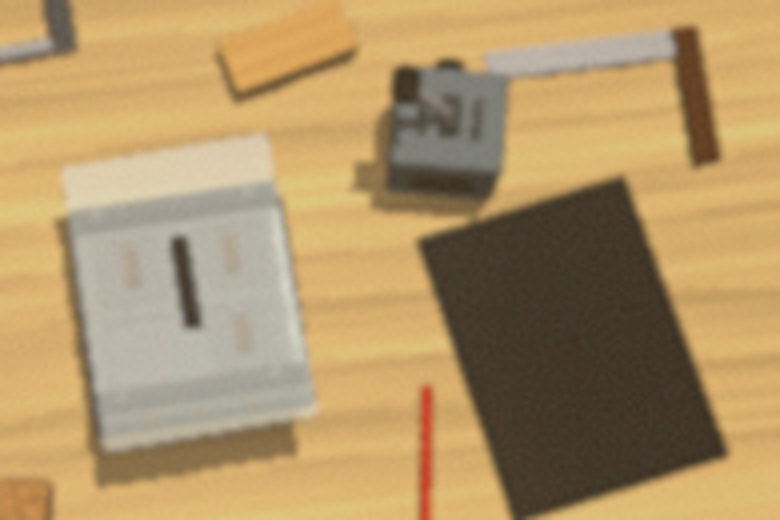

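View pics/cs.png

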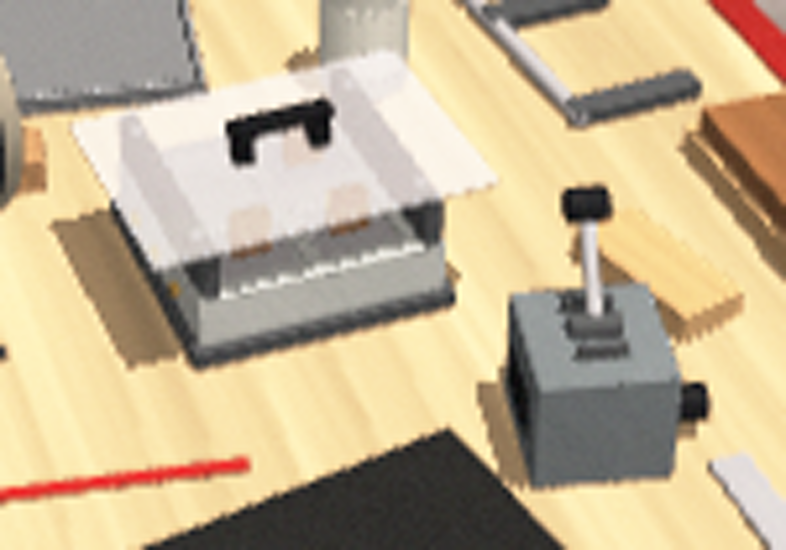

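Three bracket lugs show through the guard, at top-view pixels (278,186), (303,183) and (305,203); the fourth cavity, at about (281,206), looks empty. The grey isolator's knob leans left (world +y), so it is ON. It sits at top (346,141) and side (382,209).

```bash
python3 - <<'E'
from h import *
C=lambda x,y:(245+x/4-.4,120+y/4-.4)
S=lambda x,y:(270+x/5.24-.4,170+y/5.24-.4)
print("knob",tri([ray("top",C(405,85)),ray("side",S(587,203))]))
print("boxtop",[onplane("top",C(*p),.08)[:2].round(3) for p in [(393,68),(508,76),(497,178),(388,168)]])
print("slots",[onplane("top",C(*p),.082)[:2].round(3) for p in [(477,100),(477,138),(450,97),(450,135)]])
print("handle ends",[onplane("top",C(*p),.119)[:2].round(4) for p in [(180,237),(193,327)]])
print("handle tri",tri([ray("top",C(186,282)),ray("side",S(280,118))]))
print("guard corners",[onplane("top",C(*p),.089)[:2].round(3) for p in [(62,170),(268,134),(316,410),(104,452)]])
print("lugs",[onplane("top",C(*p),.076)[:2].round(3) for p in [(131,268),(231,254),(243,332)]])
o=get_obs()
print(R.from_quat(o["ee_rot"]).as_matrix().round(3))
E
```

```text
knob (array([ 0.67030193, -0.18024584,  0.14113854]), [0.0011403674861083246, 0.0011403674861083805])
boxtop [array([ 0.707, -0.179]), array([ 0.689, -0.27 ]), array([ 0.606, -0.248]), array([ 0.624, -0.164])]
slots [array([ 0.671, -0.242]), array([ 0.64 , -0.237]), array([ 0.677, -0.221]), array([ 0.645, -0.216])]
handle ends [array([0.5767, 0.0039]), array([0.5057, 0.0017])]
handle tri (array([0.54402119, 0.00324523, 0.11245198]), [0.0012494521319521095, 0.001249452131952253])
guard corners [array([0.651, 0.091]), array([ 0.661, -0.073]), array([ 0.437, -0.083]), array([0.424, 0.08 ])]
lugs [array([0.569, 0.046]), array([ 0.571, -0.033]), array([ 0.507, -0.035])]
[[ 0.951  0.309 -0.   ]
 [ 0.309 -0.951  0.001]
 [-0.    -0.001 -1.   ]]
```

>>> step_arm(commands=[0,0.807,0.767,0.02,0,0,-0.085,0,0.807,0.767,0.02,0,0,-0.085,0,0.807,0.767,0.02,0,0,-0.085,0,0.807,0.767,0.02,0,0,-0.085,0,0.807,0.767,0.02,0,0,-0.085,0,0.807,0.767,0.02,0,0,-0.085,0,0.807,0.767,0.02,0,0,-0.085,0,0.807,0.767,0.02,0,0,-0.085,0,0.807,0.767,0.02,0,0,-0.085,0,0.807,0.767,0.02,0,0,-0.085], squeeze=60)

```text
clock: 1.35
position: [0.6455, -0.1641, 0.2423]
ee_rot: [1.0, 0.023, -0.0, 0.0]
ft_force: [1.6, -0.7, 1.1]
grip_width: 0.003
grasp_force: 0.0
```

>>> step_arm(commands=[0,0.052,0.055,0,0,0,0,0,0.052,0.055,-0.08,0,0,0,0,0.052,0.055,-0.18,0,0,0,0,0.052,0.055,-0.18,0,0,0,0,0.052,0.055,-0.18,0,0,0,0,0.045,0.0,-0.18,0,0,0,0,0.035,-0.05,-0.18,0,0,0,0,0.025,-0.1,-0.18,0,0,0,0,0.025,-0.1,-0.18,0,0,0,0,0.025,-0.1,-0.18,0,0,0])

```text
clock: 2.6
position: [0.6606, -0.2248, 0.137]
ee_rot: [1.0, 0.023, 0.002, 0.0]
ft_force: [-0.3, 0.9, -0.2]
grip_width: -0.002
grasp_force: 0.0
```

```bash
python3 - <<'E'
from h import *
o=get_obs();print(o["position"],o["ft_force"])
cv2.imwrite("pics/s1.png",cv2.resize(camera("side")[150:290,270:450,::-1],(720,560),interpolation=cv2.INTER_CUBIC))
E
```

```text
[ 0.66062266 -0.22483642  0.13695993] [-0.25629223  0.93737258 -0.22877978]
```

View pics/s1.png

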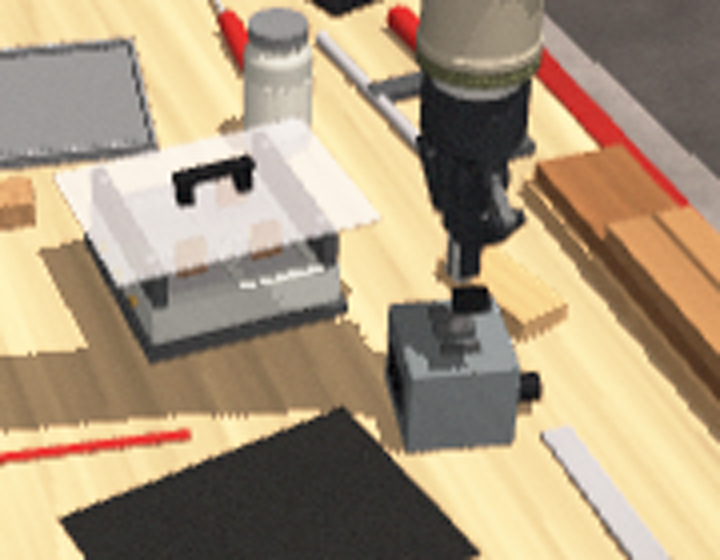

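>>> step_arm(commands=[0,0,0,0.105,0,0,0,0,0,0,0.105,0,0,0,60,-0.196,0.381,0.105,0,0,0,60,-0.196,0.381,0.105,0,0,0,60,-0.196,0.381,0.105,0,0,0,60,-0.196,0.381,0.105,0,0,0,60,-0.196,0.381,0.105,0,0,0,60,-0.196,0.381,0.105,0,0,0,60,-0.196,0.381,0.105,0,0,0,60,-0.196,0.381,0.105,0,0,0])

```text
clock: 3.9
position: [0.5422, 0.0021, 0.1973]
ee_rot: [1.0, 0.022, -0.0, -0.0]
ft_force: [0.1, 0.1, 0.3]
grip_width: 0.702
grasp_force: 0.0
```

```bash
python3 - <<'E'
from h import *
o=get_obs();print(o["position"],o["ft_force"])
w=camera("wrist")[:,:,::-1];s=camera("side")[:,:,::-1]
p=camera_params("side")
X=p["extrinsics"]@np.array([.653,-.257,.143,1]);u=p["mtx"]@X[:3];print("knob expected",u[:2]/u[2])
cv2.imwrite("pics/w2.png",np.hstack([w[:, :],]))
c=cv2.resize(s[170:270,340:440],(400,400),interpolation=cv2.INTER_CUBIC)
cv2.imwrite("pics/ws2.png",np.hstack([cv2.resize(w,(400,250)),c[75:325]]))
E
```

```text
[0.54218297 0.00205944 0.19728965] [0.07033233 0.11873733 0.32511484]
knob expected [386.81672836 223.86080802]
```

View pics/ws2.png

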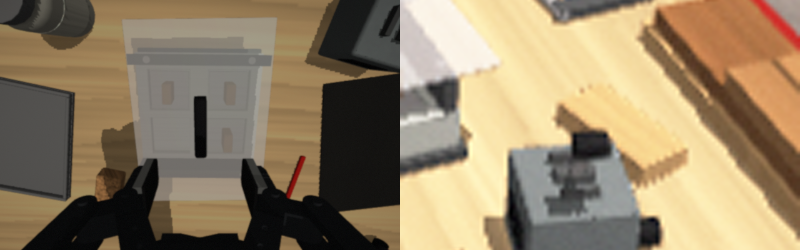

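The isolator is OFF: the knob is at (387,225) and OFF predicts (387,224). The wrist view shows the handle at about (320,203), with lugs in three cavities (both far ones and the near right one). Next I'll measure the handle and its yaw.

```bash
cat >> h.py <<'E'
def world_rect(name,mask,z,obs=None):
    c=rect(mask).reshape(-1,2)
    w=np.array([onplane(name,p,z,obs)[:2] for p in c])*1000
    return cv2.minAreaRect(w.astype(np.float32))
E
python3 - <<'E'
from h import *
o=get_obs(); w=cv2.imread("pics/w2.png")
m=np.zeros(w.shape[:2],np.uint8);m[140:265,295:350]=(w[140:265,295:350].max(2)<60)
print("handle",world_rect("wrist",m,.119,o))
c=rect(m).reshape(-1,2);print(c.min(0),c.max(0))
# plate outline corners (full res) top edge
print("plate far corners",[onplane("wrist",p,.086,o)[:2].round(4) for p in [(198,30),(442,27)]])
print("rail far bar ends",[onplane("wrist",p,.084,o)[:2].round(4) for p in [(202,96),(434,96)]])
E
```

```text
handle ((543.1484985351562, 3.452920436859131), (70.4792251586914, 12.441727638244629), 3.0897250175476074)
[310 154] [329 252]
plate far corners [array([0.6519, 0.0898]), array([ 0.661 , -0.0727])]
rail far bar ends [array([0.6094, 0.0904]), array([ 0.6169, -0.0746])]
```

>>> step_arm(commands=[60,0.002,0.002,-0.08,0,0,0,60,0.002,0.002,-0.13,0,0,0,60,0.002,0.002,-0.17,0,0,0,60,0.002,0.002,-0.17,0,0,0,60,0.002,0.002,-0.17,0,0,0,0,0.002,0.002,-0.17,0,0,0,0,0.002,0.002,-0.17,0,0,0,0,0.002,0.002,-0.17,0,0,0,0,0.002,0.002,-0.17,0,0,0,0,0.002,0.002,-0.17,0,0,0], squeeze=90)

```text
clock: 5.25
position: [0.5435, 0.0042, 0.0964]
ee_rot: [1.0, 0.023, 0.001, 0.0]
ft_force: [-2.3, -0.6, 5.5]
grip_width: 0.145
grasp_force: 88.2
```

>>> step_arm(commands=[0,0,0,0.04,0,0,0,0,0,0,0.09,0,0,0,0,0,0,0.14,0,0,0,0,0,0,0.18,0,0,0,0,-0.03,-0.05,0.18,0,0,0.01,0,-0.06,-0.12,0.18,0,0,0.02,0,-0.08,-0.2,0.18,0,0,0.03,0,-0.1,-0.28,0.18,0,0,0.042,0,-0.107,-0.36,0.18,0,0,0.042,0,-0.107,-0.43,0.18,0,0,0.042])

```text
clock: 6.5
position: [0.4779, -0.2554, 0.2033]
ee_rot: [0.996, 0.089, -0.0, 0.0]
ft_force: [0.9, 1.1, -3.7]
grip_width: 0.14
grasp_force: 88.3
```

>>> step_arm(commands=[0,0.002,-0.05,0,0,0,0,0,0.002,-0.076,0,0,0,0,0,0.002,-0.076,-0.06,0,0,0,0,0.002,-0.076,-0.12,0,0,0,0,0.002,-0.076,-0.18,0,0,0,0,0.002,-0.076,-0.23,0,0,0,0,0.002,-0.076,-0.27,0,0,0,0,0.002,-0.076,-0.295,0,0,0,0,0.002,-0.076,-0.304,0,0,0,0,0.002,-0.076,-0.307,0,0,0])

```text
clock: 7.75
position: [0.4805, -0.2992, 0.0198]
ee_rot: [0.996, 0.089, 0.0, 0.0]
ft_force: [-0.2, 0.0, -3.1]
grip_width: 0.138
grasp_force: 88.2
```

>>> step_arm(commands=[0,0,0,-0.004,0,0,0,0,0,0,-0.007,0,0,0,0,0,0,-0.007,0,0,0,40,0,0,-0.007,0,0,0,40,0,0,-0.007,0,0,0,40,0,0,-0.007,0,0,0,40,0,0,0.08,0,0,0,40,0,0,0.18,0,0,0,40,0,0,0.28,0,0,0,40,0,0,0.35,0,0,0])

```text
clock: 9.0
position: [0.4805, -0.2994, 0.2326]
ee_rot: [0.996, 0.089, 0.001, 0.001]
ft_force: [0.7, -0.2, -0.2]
grip_width: 0.465
grasp_force: 0.0
```

>>> step_arm(commands=[50,0.08,0.505,0.05,0,0,-0.042,50,0.08,0.505,0.05,0,0,-0.042,50,0.08,0.505,0.05,0,0,-0.042,50,0.08,0.505,0.05,0,0,-0.042,50,0.08,0.505,0.05,0,0,-0.042,50,0.08,0.505,0.05,0,0,-0.042,50,0.08,0.505,0.05,0,0,-0.042,50,0.08,0.505,0.05,0,0,-0.042,50,0.08,0.505,0.05,0,0,-0.042,50,0.08,0.505,0.05,0,0,-0.042])

```text
clock: 10.25
position: [0.528, 0.0031, 0.2593]
ee_rot: [1.0, 0.023, -0.0, 0.0]
ft_force: [-0.2, 0.2, -0.7]
grip_width: 0.584
grasp_force: 0.0
```

```bash
python3 - <<'E'
from h import *
o=get_obs();print(o["position"],o["ft_force"])
w=camera("wrist")[:,:,::-1];s=camera("side")[:,:,::-1];t=camera("top")[:,:,::-1]
cv2.imwrite("pics/w3.png",w);cv2.imwrite("pics/t3.png",t)
cv2.imwrite("pics/v3.png",np.hstack([cv2.resize(w[:,100:540],(440,400)),cv2.resize(s[190:330,260:400],(360,400))]))
E
```

```text
[0.52797477 0.00313794 0.25927557] [-0.24841349  0.23613831 -0.66466829]
```

View pics/v3.png

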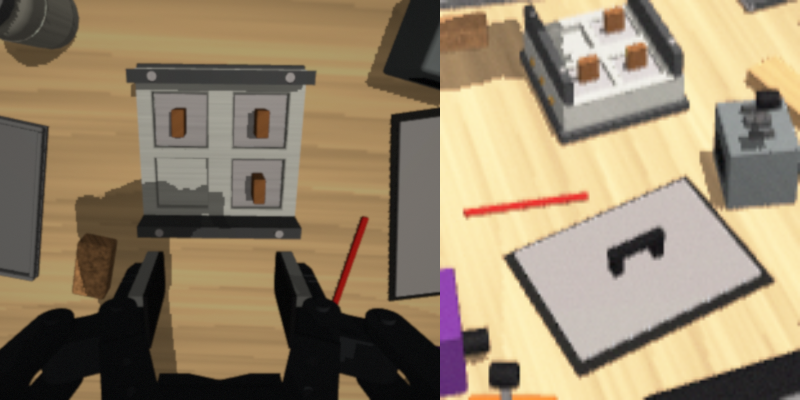

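Three brackets are in the mould: full-res wrist pixels about (277,123), (361,123) and (358,188). The near-left cavity at (281,183) is empty. The guard lies flat on the mat.

```bash
python3 - <<'E'
from h import *
o=get_obs(); w=cv2.imread("pics/w3.png")
S=np.array([onplane("wrist",p,.084,o)[:2] for p in [(251,76),(390,77),(258,233),(388,233)]])*1000
print(S.round(1),S.mean(0).round(1))
h=cv2.cvtColor(w,cv2.COLOR_BGR2HSV)
m=((h[...,0]<18)&(h[...,1]>110)&(h[...,2]>40)).astype(np.uint8)
m[:,:240]=0;m[:,400:]=0;m[:90]=0;m[215:]=0
n,l,st,ce=cv2.connectedComponentsWithStats(m)
for i in range(1,n):
    if st[i,4]<60: continue
    mm=(l==i); V=h[...,2][mm]; t=cv2.threshold(V,0,255,cv2.THRESH_OTSU)[0]
    mt=mm&(h[...,2]>t)
    print(st[i],"top",world_rect("wrist",mt.astype(np.uint8),.076,o),"all",world_rect("wrist",mm.astype(np.uint8),.076,o)[0])
g=cv2.imread("pics/t3.png")
hs=cv2.cvtColor(g,cv2.COLOR_BGR2HSV)
m=np.zeros(g.shape[:2],np.uint8);m[165:250,350:425]=(g.max(2)<60)[165:250,350:425]
cv2.imwrite("pics/m.png",m*255)
n,l,st,ce=cv2.connectedComponentsWithStats(m);print([ (st[i].tolist(),ce[i].round(1)) for i in range(1,n) if st[i,4]>20])
E
```

```text
[[611.1  68.1]
 [615.9 -52.7]
 [462.5  63.4]
 [468.5 -66.9]] [539.5   3. ]
[271 109  14  29 377] top ((570.9517211914062, 46.083900451660156), (23.728191375732422, 10.359822273254395), 2.633882522583008) all (571.0363159179688, 45.696170806884766)
[354 109  15  29 382] top ((573.7030029296875, -33.265438079833984), (24.04447364807129, 10.234015464782715), 4.589984893798828) all (574.5177612304688, -31.888591766357422)
[352 174  13  30 361] top ((508.4586486816406, -35.38356399536133), (24.76746940612793, 9.941649436950684), 4.434890270233154) all (511.0594177246094, -34.202239990234375)
[]
```

>>> step_arm(commands=[36,0.04,-0.061,-0.05,0,0,0,36,0.076,-0.061,-0.12,0,0,0,36,0.076,-0.061,-0.2,0,0,0,36,0.076,-0.061,-0.28,0,0,0,36,0.076,-0.061,-0.32,0,0,0,36,0.076,-0.061,-0.344,0,0,0,36,0.076,-0.061,-0.344,0,0,0,0,0.076,-0.061,-0.344,0,0,0,0,0.076,-0.061,-0.344,0,0,0,0,0.076,-0.061,-0.344,0,0,0], squeeze=60)

```text
clock: 11.65
position: [0.5746, -0.0339, 0.0544]
ee_rot: [1.0, 0.023, 0.001, 0.001]
ft_force: [-1.0, -4.9, 6.8]
grip_width: 0.126
grasp_force: 61.6
```

>>> step_arm(commands=[0,0,0,0.03,0,0,0,0,0,0,0.07,0,0,0,0,0,0,0.12,0,0,0,0,0,0.0,0.17,0,0,0,0,-0.01,0.07,0.18,0,0,-0.01,0,-0.03,0.15,0.18,0,0,-0.02,0,-0.05,0.24,0.18,0,0,-0.04,0,-0.06,0.33,0.18,0,0,-0.05,0,-0.08,0.42,0.18,0,0,-0.069,0,-0.089,0.51,0.18,0,0,-0.069])

```text
clock: 12.9
position: [0.5191, 0.2755, 0.1619]
ee_rot: [0.996, -0.085, 0.0, -0.0]
ft_force: [1.2, -0.2, -0.4]
grip_width: 0.128
grasp_force: 60.5
```

>>> step_arm(commands=[0,0,0.07,0,0,0,0,0,0,0.12,-0.02,0,0,0,0,0,0.132,-0.08,0,0,0,0,0,0.132,-0.14,0,0,0,0,0,0.132,-0.19,0,0,0,0,0,0.132,-0.21,0,0,0,0,0,0.132,-0.218,0,0,0,0,0,0.132,-0.223,0,0,0,0,0,0.132,-0.227,0,0,0,0,0,0.132,-0.23,0,0,0])

```text
clock: 14.15
position: [0.5205, 0.3525, 0.0234]
ee_rot: [0.996, -0.085, 0.0, -0.0]
ft_force: [0.1, 0.4, -0.9]
grip_width: 0.126
grasp_force: 64.0
```

>>> step_arm(commands=[0,0,0,-0.002,0,0,0,0,0,0,-0.004,0,0,0,0,0,0,-0.006,0,0,0,0,0,0,-0.007,0,0,0,0,0,0,-0.007,0,0,0,0,0,0,-0.007,0,0,0,0,0,0,-0.007,0,0,0,0,0,0,-0.007,0,0,0,0,0,0,-0.007,0,0,0,0,0,0,-0.007,0,0,0])

```text
clock: 15.4
position: [0.5204, 0.3525, 0.0223]
ee_rot: [0.996, -0.085, 0.001, 0.0]
ft_force: [-12.4, -11.5, 33.8]
grip_width: 0.123
grasp_force: 69.1
```

>>> step_arm(commands=[0,0,0,0.006,0,0,0,36,0,0,0.006,0,0,0,36,0,0,0.006,0,0,0,36,0,0,0.006,0,0,0,36,0,0,0.08,0,0,0,36,0,0,0.16,0,0,0,36,0,0,0.24,0,0,0,36,0.03,-0.09,0.24,0,0,0.02,36,0.05,-0.18,0.24,0,0,0.04,36,0.08,-0.28,0.24,0,0,0.069])

```text
clock: 16.65
position: [0.5682, 0.1834, 0.1628]
ee_rot: [1.0, 0.025, 0.0, -0.0]
ft_force: [1.6, 0.5, -0.3]
grip_width: 0.42
grasp_force: 0.0
```

```bash
python3 - <<'E'
from h import *
o=get_obs();print(o["position"],o["ft_force"])
w=camera("wrist")[:,:,::-1]
cv2.imwrite("pics/w4.png",w)
h=cv2.cvtColor(w,cv2.COLOR_BGR2HSV)
m=((h[...,0]<18)&(h[...,1]>110)&(h[...,2]>40)).astype(np.uint8)
n,l,st,ce=cv2.connectedComponentsWithStats(m)
for i in range(1,n):
    if st[i,4]<100: continue
    mm=(l==i); print(st[i],"mould",onplane("wrist",ce[i],.076,o)[:2].round(3),"tray",onplane("wrist",ce[i],.044,o)[:2].round(3))
cv2.imwrite("pics/v4.png",cv2.resize(w,(480,300)))
E
```

```text
[0.56818129 0.1834241  0.16276133] [ 1.63061506  0.54277508 -0.31446072]
[    0     0   271    67 12177] mould [0.672 0.306] tray [0.675 0.322]
[594   0  46  16 310] mould [0.701 0.014] tray [ 0.708 -0.011]
[  382    13   258    80 10742] mould [0.674 0.064] tray [0.677 0.046]
[242  49  25  19 116] mould [0.662 0.228] tray [0.664 0.233]
[    0    69   480    68 10585] mould [0.627 0.267] tray [0.624 0.278]
[   0  134   84   63 2803] mould [0.586 0.379] tray [0.578 0.405]
[  85  136  340   47 4663] mould [0.6   0.217] tray [0.593 0.221]
[  266   177   154   203 13831] mould [0.511 0.169] tray [0.492 0.166]
[490 182  38  42 889] mould [0.575 0.05 ] tray [0.565 0.031]
[   0  202  107  146 6508] mould [0.498 0.396] tray [0.478 0.425]
[108 211  29  39 844] mould [0.541 0.326] tray [0.526 0.345]
[576 259  38  44 663] mould [ 0.515 -0.031] tray [ 0.497 -0.062]
[392 260  20  32 159] mould [0.514 0.119] tray [0.496 0.109]
[621 268  19  55 421] mould [ 0.501 -0.062] tray [ 0.481 -0.097]
[ 530  348  110   52 1863] mould [ 0.434 -0.06 ] tray [ 0.404 -0.094]
[  0 385  61  15 371] mould [0.383 0.426] tray [0.346 0.459]
```

View pics/v4.png

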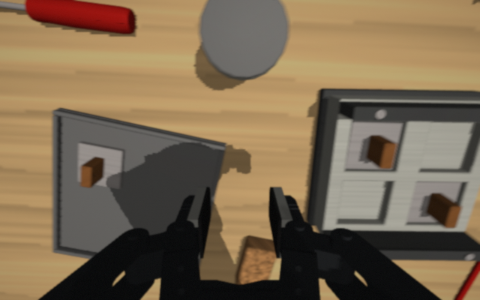

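Bracket B stands in the tray at wrist crop (92,170), and the other two are still in their cavities at (380,152) and (443,208).

>>> step_arm(commands=[36,0.005,-0.09,0,0,0,0,36,0.005,-0.17,0,0,0,0,36,0.005,-0.229,0,0,0,0,36,0.005,-0.229,-0.06,0,0,0,36,0.005,-0.229,-0.13,0,0,0,36,0.005,-0.229,-0.182,0,0,0,36,0.005,-0.229,-0.182,0,0,0,0,0.005,-0.229,-0.182,0,0,0,0,0.005,-0.229,-0.182,0,0,0,0,0.005,-0.229,-0.182,0,0,0])

```text
clock: 17.95
position: [0.5724, 0.0462, 0.0553]
ee_rot: [1.0, 0.023, 0.001, 0.001]
ft_force: [-1.2, -5.0, 6.9]
grip_width: 0.125
grasp_force: 61.7
```

>>> step_arm(commands=[0,0,0,0.03,0,0,0,0,0,0,0.07,0,0,0,0,0,0,0.12,0,0,0,0,0,0.0,0.17,0,0,0,0,-0.02,0.07,0.18,0,0,-0.01,0,-0.04,0.15,0.18,0,0,-0.02,0,-0.07,0.24,0.18,0,0,-0.04,0,-0.1,0.33,0.18,0,0,-0.06,0,-0.109,0.37,0.18,0,0,-0.069,0,-0.109,0.37,0.13,0,0,-0.069])

```text
clock: 19.2
position: [0.5055, 0.2738, 0.1344]
ee_rot: [0.997, -0.083, 0.002, -0.002]
ft_force: [0.4, -0.8, -1.1]
grip_width: 0.127
grasp_force: 60.6
```

>>> step_arm(commands=[0,0,0,-0.06,0,0,0,0,0,0,-0.12,0,0,0,0,0,0,-0.16,0,0,0,0,0,0,-0.175,0,0,0,0,0,0,-0.18,0,0,0,0,0,0,-0.18,0,0,0,36,0,0,-0.18,0,0,0,36,0,0,-0.18,0,0,0,36,0,0,-0.18,0,0,0,36,0,0,-0.12,0,0,0])

```text
clock: 20.45
position: [0.5042, 0.2681, 0.0577]
ee_rot: [0.996, -0.085, -0.002, 0.001]
ft_force: [-0.1, 0.3, 0.3]
grip_width: 0.423
grasp_force: 0.0
```

>>> step_arm(commands=[36,0,0,0.08,0,0,0,36,0,0,0.16,0,0,0,36,0,0,0.24,0,0,0,36,0,-0.09,0.24,0,0,0.02,36,0,-0.19,0.24,0,0,0.04,36,0,-0.29,0.24,0,0,0.069,36,0,-0.39,0.24,0,0,0.069,36,0,-0.47,0.24,0,0,0.069,36,0,-0.505,0.24,0,0,0.069,36,0,-0.505,0.24,0,0,0.069])

```text
clock: 21.7
position: [0.5057, -0.0354, 0.2036]
ee_rot: [1.0, 0.022, 0.0, 0.0]
ft_force: [-0.3, 0.9, -0.3]
grip_width: 0.422
grasp_force: 0.0
```

```bash
python3 - <<'E'
from h import *
o=get_obs();print(o["position"],o["ft_force"])
w=camera("wrist")[:,:,::-1];t=camera("top")[:,:,::-1]
cv2.imwrite("pics/w5.png",w)
h=cv2.cvtColor(w,cv2.COLOR_BGR2HSV)
m=((h[...,0]<18)&(h[...,1]>110)&(h[...,2]>40)).astype(np.uint8)
m[:,:200]=0;m[:,450:]=0
n,l,st,ce=cv2.connectedComponentsWithStats(m)
for i in range(1,n):
    if 200<st[i,4]<3000 and st[i,2]<60:
        mm=(l==i); V=h[...,2][mm]; th=cv2.threshold(V,0,255,cv2.THRESH_OTSU)[0]
        print(st[i],world_rect("wrist",(mm&(h[...,2]>th)).astype(np.uint8),.076,o))
cv2.imwrite("pics/v5.png",np.hstack([cv2.resize(w,(448,280)),cv2.resize(t[180:280,155:280],(350,280))]))
E
```

```text
[ 0.50567578 -0.03539797  0.20359794] [-0.25251661  0.85679758 -0.31623388]
[315 162  14  37 487] ((508.0248107910156, -35.8801383972168), (24.505462646484375, 10.684860229492188), 2.467592477798462)
[424 371  26  29 283] ((296.97247314453125, -157.6400146484375), (36.241634368896484, 17.283695220947266), 39.668453216552734)
```

View pics/v5.png

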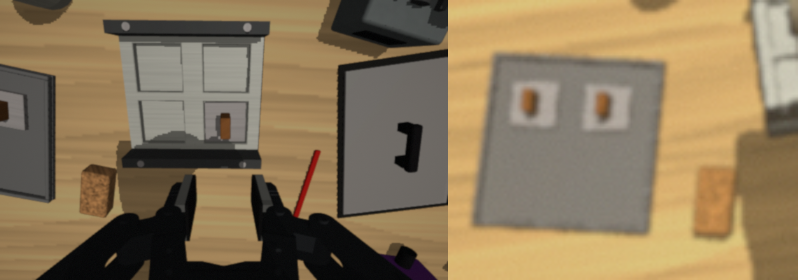

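Two brackets stand in the tray, and the last one is in its cavity right below the gripper (wrist crop (225,125)).

>>> step_arm(commands=[36,0.004,0,-0.06,0,0,0,36,0.004,0,-0.12,0,0,0,36,0.004,0,-0.18,0,0,0,36,0.004,0,-0.23,0,0,0,36,0.004,0,-0.249,0,0,0,36,0.004,0,-0.249,0,0,0,0,0.004,0,-0.249,0,0,0,0,0.004,0,-0.249,0,0,0,0,0.004,0,-0.249,0,0,0,0,0.004,0,-0.249,0,0,0])

```text
clock: 23.05
position: [0.5092, -0.036, 0.0558]
ee_rot: [1.0, 0.022, 0.001, 0.001]
ft_force: [-1.0, -8.0, 3.5]
grip_width: 0.122
grasp_force: 61.2
```

>>> step_arm(commands=[0,0,0,0.03,0,0,0,0,0,0,0.07,0,0,0,0,0,0,0.12,0,0,0,0,0,0.0,0.17,0,0,0,0,-0.02,0.07,0.18,0,0,-0.01,0,-0.04,0.15,0.18,0,0,-0.02,0,-0.07,0.24,0.18,0,0,-0.04,0,-0.1,0.33,0.18,0,0,-0.06,0,-0.13,0.42,0.18,0,0,-0.069,0,-0.142,0.5,0.18,0,0,-0.069])

```text
clock: 24.3
position: [0.4221, 0.2684, 0.1636]
ee_rot: [0.996, -0.085, 0.001, -0.0]
ft_force: [1.1, -0.7, -1.1]
grip_width: 0.13
grasp_force: 60.6
```

>>> step_arm(commands=[0,0,0.032,0,0,0,0,0,0,0.032,-0.06,0,0,0,0,0,0.032,-0.12,0,0,0,0,0,0.032,-0.18,0,0,0,0,0,0.032,-0.215,0,0,0,0,0,0.032,-0.228,0,0,0,0,0,0.032,-0.23,0,0,0,36,0,0.032,-0.23,0,0,0,36,0,0.032,-0.23,0,0,0,36,0,0.032,-0.23,0,0,0])

```text
clock: 25.55
position: [0.4233, 0.2855, 0.0246]
ee_rot: [0.996, -0.085, 0.0, -0.0]
ft_force: [-1.1, 0.9, -0.1]
grip_width: 0.418
grasp_force: 0.0
```

>>> step_arm(commands=[36,0,0,0.08,0,0,0,36,0,0,0.16,0,0,0,36,0,0,0.26,0,0,0,50,0,0,0.35,0,0,0,50,0,-0.1,0.35,0,0,0.02,50,0.02,-0.2,0.35,0,0,0.04,50,0.04,-0.3,0.35,0,0,0.06,50,0.06,-0.4,0.35,0,0,0.08,50,0.08,-0.5,0.35,0,0,0.1,50,0.095,-0.6,0.35,0,0,0.114])

```text
clock: 26.8
position: [0.4801, -0.0766, 0.2346]
ee_rot: [0.995, 0.095, 0.0, 0.0]
ft_force: [0.6, 0.8, 0.2]
grip_width: 0.587
grasp_force: 0.0
```

>>> step_arm(commands=[50,0,-0.1,-0.02,0,0,0,50,0,-0.2,-0.05,0,0,0,50,0,-0.3,-0.08,0,0,0,50,0,-0.37,-0.1,0,0,0,50,0,-0.37,-0.1,0,0,0,50,0,-0.37,-0.1,0,0,0,50,0,-0.37,-0.1,0,0,0,50,0,-0.37,-0.1,0,0,0,50,0,-0.37,-0.1,0,0,0,50,0,-0.37,-0.1,0,0,0])

```text
clock: 28.05
position: [0.4801, -0.2965, 0.1743]
ee_rot: [0.996, 0.094, 0.0, 0.0]
ft_force: [0.3, 0.5, 0.3]
grip_width: 0.584
grasp_force: 0.0
```

```bash
python3 - <<'E'
from h import *
o=get_obs();print(o["position"],o["ft_force"])
w=camera("wrist")[:,:,::-1];t=camera("top")[:,:,::-1]
cv2.imwrite("pics/w6.png",w)
m=(w.max(2)<60).astype(np.uint8)
n,l,st,ce=cv2.connectedComponentsWithStats(m)
for i in range(1,n):
    if 500<st[i,4]<6000 and st[i,0]>200 and st[i,0]<420:
        print(st[i],world_rect("wrist",(l==i).astype(np.uint8),.038,o))
cv2.imwrite("pics/v6.png",np.hstack([cv2.resize(w,(448,280)),cv2.resize(t[180:280,155:280],(350,280))]))
E
```

```text
[ 0.48008904 -0.2964618   0.17426022] [0.28134166 0.48032932 0.25566544]
[ 315  143   16   81 1262] ((479.7321472167969, -298.01934814453125), (69.81361389160156, 12.812899589538574), 10.554328918457031)
```

View pics/v6.png

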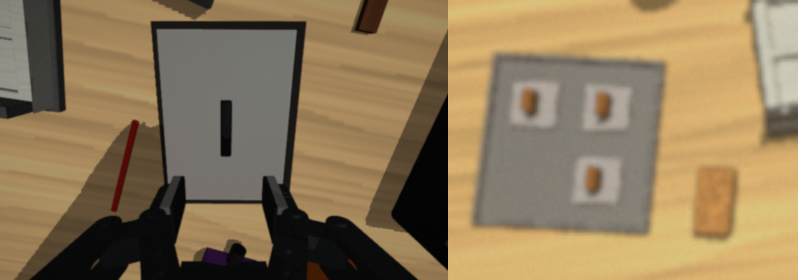

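All three brackets stand well inside the tray. The guard handle is at (0.480,-0.298), yaw 10.6°, where I left it.

>>> step_arm(commands=[50,0,-0.003,-0.06,0,0,0,50,0,-0.003,-0.12,0,0,0,50,0,-0.003,-0.18,0,0,0,50,0,-0.003,-0.23,0,0,0,50,0,-0.003,-0.262,0,0,0,50,0,-0.003,-0.262,0,0,0,0,0,-0.003,-0.262,0,0,0,0,0,-0.003,-0.262,0,0,0,0,0,-0.003,-0.262,0,0,0,0,0,-0.003,-0.262,0,0,0], squeeze=90)

```text
clock: 29.4
position: [0.4809, -0.299, 0.0185]
ee_rot: [0.996, 0.094, 0.001, 0.001]
ft_force: [-1.6, 0.6, 6.6]
grip_width: 0.139
grasp_force: 88.5
```

>>> step_arm(commands=[0,0,0,0.05,0,0,0,0,0,0,0.12,0,0,0,0,0,0,0.2,0,0,0,0,0,0,0.27,0,0,0,0,0,0,0.31,0,0,0,0,0.01,0.06,0.31,0,0,-0.01,0,0.03,0.14,0.31,0,0,-0.02,0,0.05,0.22,0.31,0,0,-0.03,0,0.07,0.3,0.31,0,0,-0.043,0,0.09,0.38,0.31,0,0,-0.043])

```text
clock: 30.65
position: [0.5339, -0.069, 0.2032]
ee_rot: [1.0, 0.026, 0.0, 0.0]
ft_force: [1.2, -0.6, -4.0]
grip_width: 0.138
grasp_force: 88.6
```

>>> step_arm(commands=[0,0.008,0.07,0,0,0,0,0,0.011,0.115,0,0,0,0,0,0.011,0.125,0,0,0,0,0,0.011,0.125,-0.04,0,0,0,0,0.011,0.125,-0.08,0,0,0,0,0.011,0.125,-0.12,0,0,0,0,0.011,0.125,-0.145,0,0,0,0,0.011,0.125,-0.155,0,0,0,0,0.011,0.125,-0.16,0,0,0,0,0.011,0.125,-0.16,0,0,0])

```text
clock: 31.9
position: [0.5409, 0.0045, 0.1074]
ee_rot: [1.0, 0.026, 0.0, 0.0]
ft_force: [-0.5, 0.0, -3.0]
grip_width: 0.135
grasp_force: 88.6
```

```bash
python3 - <<'E'
from h import *
o=get_obs();print(o["position"],o["ft_force"],o["grip_width"])
s=camera("side")[:,:,::-1];w=camera("wrist")[:,:,::-1]
cv2.imwrite("pics/v7.png",np.hstack([cv2.resize(w,(448,280)),cv2.resize(s[160:260,270:395],(350,280))]))
E
```

```text
[0.54090611 0.00449265 0.10742538] [-0.53716469  0.02832055 -3.0482622 ] 0.13528042383711034
```

View pics/v7.png

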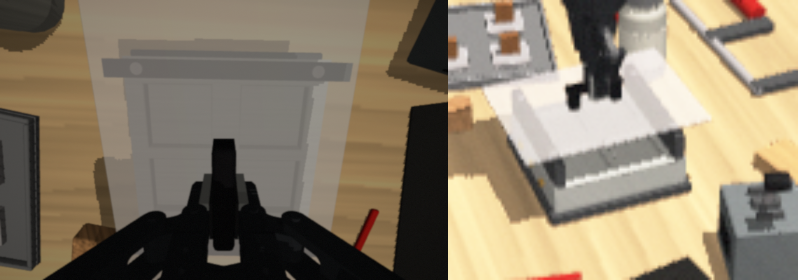

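The guard hangs centred and square just above the rails, so I'll set it down and release it.

>>> step_arm(commands=[0,0,0,-0.005,0,0,0,0,0,0,-0.01,0,0,0,0,0,0,-0.013,0,0,0,0,0,0,-0.014,0,0,0,45,0,0,-0.014,0,0,0,45,0,0,-0.014,0,0,0,45,0,0,-0.014,0,0,0,45,0,0,0.04,0,0,0,45,0,0,0.12,0,0,0,45,0,0,0.2,0,0,0])

```text
clock: 33.25
position: [0.5404, 0.0045, 0.2283]
ee_rot: [1.0, 0.027, -0.0, 0.0]
ft_force: [1.5, 0.2, -0.7]
grip_width: 0.53
grasp_force: 0.0
```

```bash
python3 - <<'E'
from h import *
o=get_obs();print(o["position"],o["ft_force"],o["grip_width"])
w=camera("wrist")[:,:,::-1]
m=(w.max(2)<60).astype(np.uint8)
n,l,st,ce=cv2.connectedComponentsWithStats(m)
for i in range(1,n):
    if 500<st[i,4]<6000 and 200<st[i,0]<420:
        print(st[i],world_rect("wrist",(l==i).astype(np.uint8),.119,o))
t=camera("top")[:,:,::-1];s=camera("side")[:,:,::-1]
cv2.imwrite("pics/t8.png",t);cv2.imwrite("pics/w8.png",w);cv2.imwrite("pics/s8.png",s)
E
```

```text
[0.54037998 0.00451873 0.22826906] [ 1.46456281  0.21627894 -0.704834  ] 0.5303883910432512
[ 311  149   18   88 1456] ((539.4014282226562, 5.787567138671875), (69.8623046875, 12.66712474822998), 2.7181081771850586)
```

The guard is at (0.539,0.006), yaw 2.7°, which matches the mould. Now to switch the heater on by pushing the knob from the -y side.

>>> step_arm(commands=[0,0.04,-0.09,0.02,0,0,0,0,0.07,-0.18,0.02,0,0,0,0,0.1,-0.28,0.02,0,0,0,0,0.13,-0.38,0.02,0,0,0,0,0.16,-0.47,0.02,0,0,0,0,0.175,-0.515,0.0,0,0,0,0,0.175,-0.515,0.0,0,0,0,0,0.175,-0.515,-0.08,0,0,0,0,0.175,-0.515,-0.152,0,0,0,0,0.175,-0.515,-0.152,0,0,0])

```text
clock: 34.65
position: [0.6436, -0.302, 0.1317]
ee_rot: [1.0, 0.027, -0.003, -0.002]
ft_force: [-0.4, -0.3, 0.3]
grip_width: -0.002
grasp_force: 0.0
```

>>> step_arm(commands=[0,0.005,0.03,0,0,0,0,0,0.015,0.07,0,0,0,0,0,0.022,0.11,0,0,0,0,0,0.03,0.15,0,0,0,0,0,0.031,0.165,0,0,0,0,0,0.031,0.165,0,0,0,0,0,0.031,0.165,0,0,0,0,0,0.02,0.1,0.1,0,0,0,0,0.02,0.1,0.18,0,0,0,0,0.02,0.0,0.22,0,0,0])

```text
clock: 35.9
position: [0.6605, -0.2978, 0.2721]
ee_rot: [1.0, 0.03, 0.003, -0.001]
ft_force: [1.1, -1.4, 0.8]
grip_width: 0.005
grasp_force: 0.0
```

```bash
python3 - <<'E'
from h import *
o=get_obs();print(o["position"],o["ft_force"],o["grip_width"])
s=camera("side")[:,:,::-1];t=camera("top")[:,:,::-1]
cv2.imwrite("pics/v9.png",np.hstack([cv2.resize(s[150:270,265:415],(400,320)),cv2.resize(t[110:270,160:360],(400,320))]))
E
```

```text
[ 0.66054889 -0.29778324  0.27205056] [ 1.11560411 -1.39585149  0.83451712] 0.004558375374215606
```

View pics/v9.png

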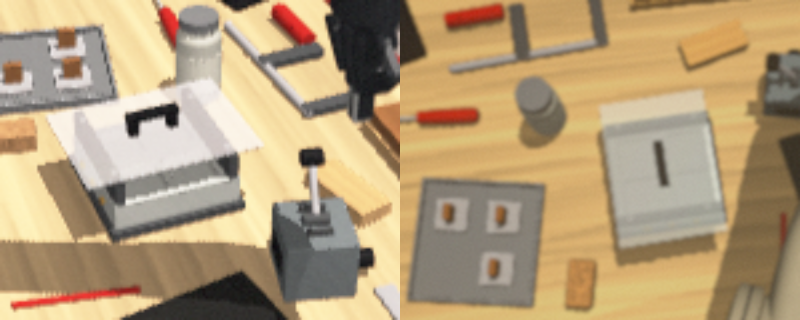

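The knob is back at side-view (382,209), its starting ON position. The guard is square on the mould and all three brackets stand in the tray, so I'm handing in.

```bash
python3 -c "
from workcell import *
print(hand_in())"
```

```text
the job is handed in; nothing more can be done
None
```

I handed the job in at about 36 s of the 210 s allowed: three brackets (the fourth cavity was empty) stand in the tray, the guard is square on the rails, and the heater was off throughout and is back on; no verdict came back.

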